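# Fan the sample tiles along the tray

### The job

Fan out the three stacked glaze samples along the wooden tray by sliding them away from the near end, so that behind the blue tile about 20 mm of the honey tile shows, and behind the honey tile about 20 mm of the red one. Do not lift any tile off the one under it; leave the red tile where it lies, keep the fan straight along the tray, and do not disturb the chalk, the star tile or the matchbox.

Things in the scene. Friction and masses are not known exactly. Their poses are not given: they have to be found in the camera images.
- sample_tray: low open wooden tray with a dark rim, 200 x 110 mm, fixed to the bench. Origin: centre of its underside, on the bench top. Its x axis runs along its length from the near end (towards the robot) to the far end, the direction of the fan; y across; z up. Floor top 5 mm above the origin; rims 8 mm thick all round, their top only 13 mm above the origin, lower than the top of the red tile.
- tile_red: bottom tile of the stack: square, glazed dark red, 86 x 86 x 10 mm, 0.16 kg, flat on the tray floor and not against the rim. Origin: centre of its underside; x along the tray within 0.05 rad, z up. Top face about 10 mm above the origin.
- tile_honey: middle tile: square, glazed honey yellow, 61 x 61 x 10 mm, 0.085 kg, lying loose on the red tile; at the start its near edge is about flush with the near edge of the red tile (its centre 12 mm nearer than the red one's) and it is centred across. Origin: centre of its underside (about 15 mm above the bench); axes as the red tile's.
- tile_cobalt: top tile: square, glazed cobalt blue, 61 x 62 x 10 mm, 0.085 kg, lying loose and flush on the honey tile at the start. Origin: centre of its underside (about 25 mm above the bench; its top about 36 mm); axes as the red tile's. A tile slid by its near edge carries along what lies on it and leaves what lies under it, by friction; a tile overhanging by more than half its length tips.
- chalk_stick: white chalk stick, 12 x 65 x 12 mm, lying on the bench to the left of the tray. Origin: centre of its underside.
- star_white: white eight-pointed cut tile, 69 x 69 x 12 mm, on the bench to the right of the tray. Origin: centre of its underside.
- matchbox: red matchbox, 36 x 54 x 16 mm, on the bench to the right of the tray's near half. Origin: centre of its underside.

How it is judged:
At the end, for the whole second after the job is handed in: Towards the far end: honey centre 0-16 mm past red centre (12-28 mm of red shows), blue centre 12-28 mm past honey centre; each within 12 mm sideways of the one below, within 0.2 rad of the tray, flat on the one below (tilt < 0.1 rad), at rest; red within 12 mm of its start (x of tile_honey in the frame of tile_red between 0 and 0.016 m and x of tile_cobalt in the frame of tile_honey between 0.012 and 0.028 m and y of tile_honey in the frame of tile_red between -0.012 and 0.012 m and y of tile_cobalt in the frame of tile_honey between -0.012 and 0.012 m and angle between the x axis of each of tile_red, tile_honey, tile_cobalt and the x axis of sample_tray, either way round below 0.2 rad and z of tile_honey in the frame of tile_red between 0.007 and 0.014 m and z of tile_cobalt in the frame of tile_honey between 0.007 and 0.014 m and angle between each of tile_red, tile_honey, tile_cobalt's own z axis and vertical below 0.1 rad and distance of tile_red from where it was at the start of the episode below 0.012 m and linear speed of each of tile_red, tile_honey, tile_cobalt below 0.01 m/s); the robot touches nothing.
It fails at once if the honey tile is lifted more than 10 mm off the red one (z of tile_honey in the frame of tile_red above 0.0205 m).
It fails at once if the blue tile is lifted more than 10 mm off the honey one (z of tile_cobalt in the frame of tile_honey above 0.0205 m).
It fails at once if the red tile is lifted more than 10 mm off the tray floor (z of tile_red in the frame of sample_tray above 0.015 m).
It fails at once if the chalk, the star tile or the matchbox is moved by more than 20 mm (distance of any of chalk_stick, star_white, matchbox from where it was at the start of the episode above 0.02 m).
It also fails if it takes over 35 s, if anything falls off the work surface, if the arm or the gripper's body presses on something with over 40 N, if the wrist force passes 120 N, or if a joint passes its speed limit or range.

### The arm

A 6-joint arm with a two-finger parallel gripper is mounted at the origin on the work surface; the furniture and walls round the work are solid. World frame = base frame: x ahead of the robot, y to its left, z up, the work surface at z = 0. Lengths are in m, angles in rad, forces in N, time in s.
With the tool pointing down it reaches from about 0.25 to 0.725 m from the base axis. Payload 4 kg.
Tool frame: the origin (TCP) lies midway between the tips of the shut fingers; the grasp point (between the pads) lies bot.pinch_z behind it (bot.pinch_z is the distance from the TCP to the grasp point, in m); z points along the fingers, y is the line along which they close (so a half turn about z gives the same grasp; the last joint's range is limited). The gripper opens to 85 mm and grips with 20 to 120 N. Pads are 22 mm wide; open, the fingers measure 114 mm over their backs; the gripper's body (76 mm by 85 mm) begins 54 mm behind the grasp point. The pads swing forward as they close: fully open they stand 13 mm farther back than shut.
Start: joints at [1.217, 0.241, 0.005, 1.335, 0, 1.571], TCP at [0.173, 0.469, 0.231] pointing down, gripper open.
Joint ranges: [-2.72, 2.72], [-1.05, 1.87], [-1.09, 1.28], [-1.99, 2.15], [-1.42, 1.44], [-3.14, 3.14]. Speed limits (rad/s): [2.79, 2.79, 3.14, 3.14, 3.14, 3.14].

### API

Orientations are given as a unit quaternion [x, y, z, w].
In Python, from workcell import bot gives the robot as it stands.
- The arm moves only by the tool jog_arm, called after "Request:" by a JSON object that holds its "op" and its "data", one argument or row to a line. Schema: {"type":"object","properties":{"segments":{"type":"array","items":{"type":"array","items":{"type":"number"},"minItems":7,"maxItems":7},"minItems":1,"maxItems":10},"only":{"type":"string"},"quiet":{"type":"boolean"},"lines":{"type":"string"}},"required":["segments"],"additionalProperties":false}. segments is a list of rows, 1 to 10 of them, each of 7 numbers: a rotation vector rx, ry, rz in units of 0.25 rad, then dx, dy, dz in mm, then the finger opening in m; each row is the pose to reach, as a shift and turn from the pose commanded when the call began, along the tool's axes at that moment; what a row does not reach only later rows make up. A row lasts 1/8 s, in which the tool goes at most 0.0625 m and 0.188 rad, less where a joint would pass 70% of its speed; a pose out of reach is approached as far as the arm can. The fingers move at their own pace and stop on an object; the grip force is fixed at half the most. Time passes only in rows, so rows that do not move let the fingers close. The tool returns the time, the measured TCP pose, the force, the opening and the grip force at its end. only (a regular expression) keeps the lines of the reply that match it, lines (a string "A,B") keeps lines A to B, and quiet returns only ok. Input that does not fit is refused with a message, and nothing moves.
- bot.get_obs(): the state, without advancing time (a new reading comes with each control period).
- bot.camera(name): name is "side" or "top"; returns the picture (400x640x3 uint8, red, green, blue); there is no depth.
- bot.calibration(name): a dict with "mtx" (3x3 intrinsics, pixels), "R" (3x3) and "t" (3): a world point X has camera coordinates R X + t. Camera axes: x right, y down, z forward; pixel columns grow to the right and rows downward; lengths in m; the calibration is good to about 2 mm. A picture is of the moment at which its call begins. calibration takes no time and is no camera call.
- bot.job_done(): hands the job in; it is judged then, once.
The state is a dict: "clock": time; "joint_pos": joint angles; "joint_vel": joint speeds; "tau": joint torques, N m; "eef_pos": TCP position; "tool_rot": TCP orientation; "ft_force": force on the tool from outside, world axes, zero at the start; "ft_torque": the same for the moment, N m; "grip_width": finger opening in m; "grasp_force": force on a finger pad.
Only numpy, scipy, OpenCV 4.12 (cv2) and the standard library are available. Lean on these libraries where they do the work, as an engineer would, in place of code of your own. Each camera call takes 0.05 s, during which the arm holds its last target. There are 200 camera calls.

## Working session

There is one attempt and no reset: what is moved stays moved. The work goes in short steps, Python scripts to look and compute and a tool call to move; the robot and the scene stay as the last step left them, time stands still between calls to the robot, and variables do not carry over. Pictures are saved under pics/ and viewed, at most 10 in all, crops included, and the job is handed in when it is done.

```bash
ls; mkdir -p pics
```

Run:
```python
from workcell import bot
import cv2
for n in("top","side"):
    cv2.imwrite(f"pics/{n}0.png",bot.camera(n)[:,:,::-1])
    c=bot.calibration(n);print(n,c)
o=bot.get_obs();print(o,bot.pinch_z)
```

```text
pics
workcell.py
top {'mtx': array([[416.45842143,   0.        , 326.10267847],
       [  0.        , 416.45842143, 201.57812937],
       [  0.        ,   0.        ,   1.        ]]), 'R': array([[-0.01583209, -0.99986076, -0.00527362],
       [-0.99526887,  0.0162646 , -0.09578803],
       [ 0.09586046,  0.00373214, -0.99538779]]), 't': array([-0.03506964,  0.57599816,  0.85376503])}
side {'mtx': array([[517.61019855,   0.        , 322.51029871],
       [  0.        , 517.61019855, 198.97855735],
       [  0.        ,   0.        ,   1.        ]]), 'R': array([[-0.99985879, -0.00605456, -0.01567618],
       [ 0.0105854 ,  0.49759692, -0.8673438 ],
       [ 0.0130518 , -0.86738726, -0.49746256]]), 't': array([0.58165514, 0.05964868, 0.98833319])}
{'clock': 0.1, 'joint_pos': array([ 1.21699737e+00,  2.41333361e-01,  3.87229132e-03,  1.33521632e+00,
       -8.31536344e-06,  1.57083341e+00]), 'joint_vel': array([ 0.00156762, -0.00184989,  0.00421394, -0.0013005 ,  0.0021085 ,
       -0.00145243]), 'tau': array([-4.09700469e-04, -3.73139119e+01,  2.53009361e+01,  1.08779903e-02,
       -8.53818665e-05,  1.78181736e-08]), 'eef_pos': array([0.17303833, 0.46850003, 0.23050922]), 'tool_rot': array([ 1.75996458e-01,  9.84390350e-01, -9.26590378e-04, -1.61403526e-04]), 'ft_force': array([ 0.14533351,  0.23387243, -0.65104637]), 'ft_torque': array([-0.01709681, -0.03002359, -0.02479623]), 'grasp_force': 0.0, 'grip_width': 0.08576498601744598} 0.0187
```

View pics/top0.png

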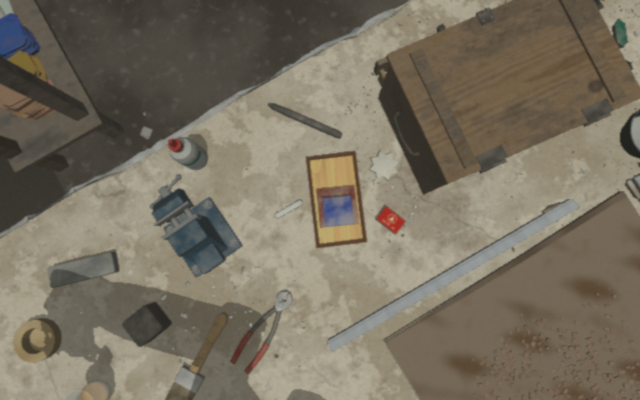

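View pics/side0.png

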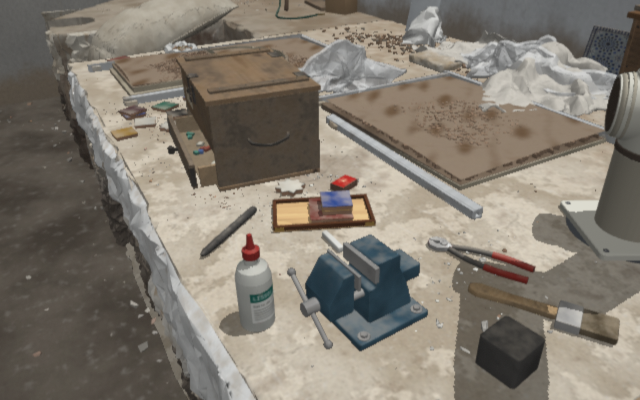

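The top view shows the tray at about (307–366, 152–246) with the blue tile near (338,210). Chalk is at (289,208), star at (383,164) and matchbox at (391,220). Next I'll enlarge both views.

Run:
```python
import cv2
a=cv2.imread("pics/top0.png")[145:255,270:410]; b=cv2.imread("pics/side0.png")[165:250,255:395]
a=cv2.resize(a,None,fx=5,fy=5,interpolation=cv2.INTER_CUBIC);b=cv2.resize(b,None,fx=5,fy=5,interpolation=cv2.INTER_CUBIC)
cv2.imwrite("pics/top0c.png",a);cv2.imwrite("pics/side0c.png",b)
```

Create h.py:
```python
import numpy as np
from workcell import bot
def back(n,uv,z):
    c=bot.calibration(n);uv=np.atleast_2d(uv).astype(float);out=[]
    o=-c["R"].T@c["t"]
    for u,v in uv:
        d=c["R"].T@np.linalg.solve(c["mtx"],[u,v,1]); out.append(o+d*(z-o[2])/d[2])
    return np.array(out)
def proj(n,X):
    c=bot.calibration(n);p=(c["R"]@np.atleast_2d(X).T).T+c["t"];p=p@c["mtx"].T;return p[:,:2]/p[:,2:]
```

```text
(no output)
```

View pics/top0c.png

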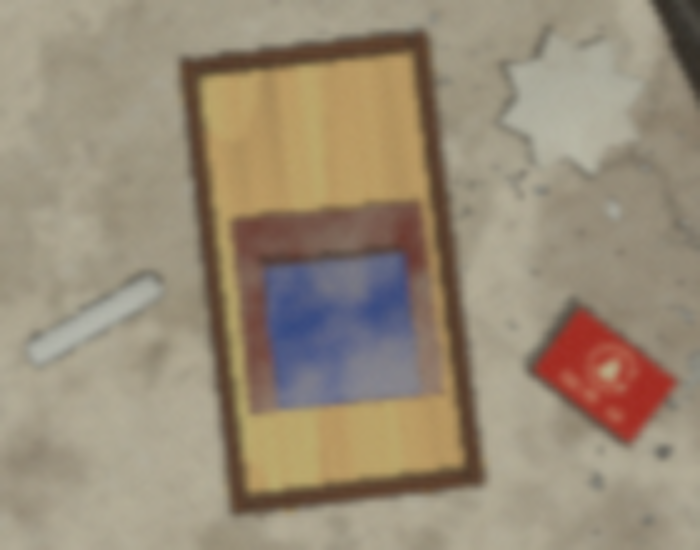

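View pics/side0c.png

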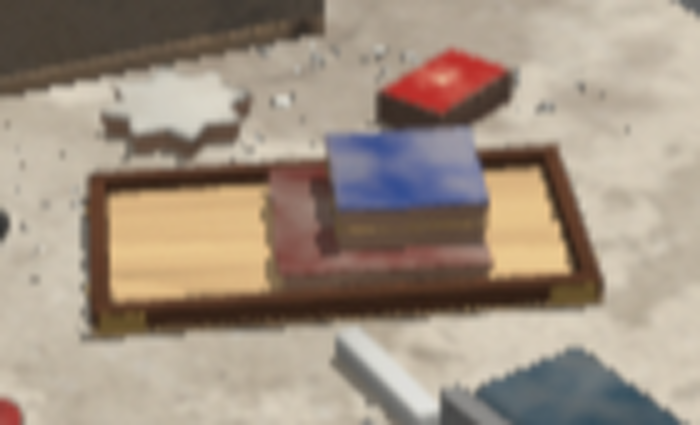

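The enlarged top crop shows the tray's rim corners at (182,60), (427,33), (482,480), (236,510). The blue top is at (264,262), (405,252), (420,398), (278,410), and the red top at (233,217), (420,202), (442,393), (252,413). In the side crop the blue top is at (327,135), (470,127), (487,205), (335,212).

Run:
```python
from h import *
np.set_printoptions(precision=4,suppress=True)
def c(l,o): return (np.array(l)+.5)/5-.5+np.array(o)
T=(270,145);S=(255,165)
def rep(n,cam,l,o,z):
    # order FL, FR, NR, NL  (far-left first)
    P=back(cam,c(l,o),z)[:,:2]
    x=((P[0]-P[3])+(P[1]-P[2]))/2; y=((P[0]-P[1])+(P[3]-P[2]))/2
    print(n,P.mean(0),"len",np.linalg.norm(x),np.linalg.norm(y),"yaw",np.arctan2(x[1],x[0]),np.arctan2(-y[0],y[1]))
    print("   near mid",(P[2]+P[3])/2)
rep("tray",'top',[(182,60),(427,33),(482,480),(236,510)],T,.013)
rep("blue",'top',[(264,262),(405,252),(420,398),(278,410)],T,.036)
rep("red",'top',[(233,217),(420,202),(442,393),(252,413)],T,.015)
rep("blueS",'side',[(335,212),(327,135),(470,127),(487,205)],S,.036)
rep("match",'top',[(530,367),(575,305),(677,380),(632,443)],T,.016)
rep("star",'top',[(500,30),(640,30),(640,175),(500,175)],T,.012)
print(back('top',c([(35,355),(155,283)],T),.012))
from scipy.spatial.transform import Rotation as R
o=bot.get_obs();M=R.from_quat(o['tool_rot']).as_matrix();print(M,o['clock'])
```

```text
tray [ 0.5835 -0.0655] len 0.19549085387602383 0.10642243549774136 yaw 0.1022233163401944 0.09967963760159032
   near mid [ 0.4863 -0.0755]
blue [ 0.5551 -0.0688] len 0.06191809680856933 0.05936141646133839 yaw 0.07954941255064904 0.06150258923000237
   near mid [ 0.5242 -0.0713]
red [ 0.5672 -0.0674] len 0.08372481243793123 0.08118692877979557 yaw 0.08690624521294604 0.07650280746574739
   near mid [ 0.5255 -0.071 ]
blueS [ 0.5554 -0.0715] len 0.05946720583781454 0.0628750054759935 yaw 0.08127692294053106 0.06391470254467521
   near mid [ 0.5258 -0.0739]
match [ 0.5362 -0.1806] len 0.05375998953405107 0.033092723985854854 yaw 0.9116996781330587 0.9217877784514501
   near mid [ 0.5197 -0.2019]
star [ 0.6545 -0.1703] len 0.06377744853484255 0.0607299590466988 yaw -0.02904658429578574 -0.016811902417499254
   near mid [ 0.6226 -0.1694]
[[0.5483 0.0625 0.012 ]
 [0.5786 0.0107 0.012 ]]
[[-0.9381  0.3465 -0.0006]
 [ 0.3465  0.938  -0.0018]
 [-0.     -0.0019 -1.    ]] 0.1
```
Tray yaw ≈0.10, tile yaw ≈0.08. Blue centre (0.555,-0.070). Near edge mid (0.525,-0.0725) approx. Stack center red ~(0.5675,-0.068).

Sizes and reach check out: the blue near edge is at about (0.525, -0.072), the tile yaw about 0.08 and the tray yaw about 0.10. I'll push with shut fingers (tip = TCP), first moving high to a hover behind the stack.

The rows are not in the units I measure in: shifts go in mm and turns go in units of 0.25 rad. I convert before sending: -0.1 m is -100, -0.08 m is -80, -0.439 rad is -1.756.

Request:
{"op": "jog_arm", "data": {
  "segments": [
    [0, 0, -0.6, -50, -40, 0, 0],
    [0, 0, -1.2, -100, -80, 0, 0],
    [0, 0, -1.756, -150, -119, 10, 0],
    [0, 0, -1.756, -200, -159, 20, 0],
    [0, 0, -1.756, -250, -199, 30, 0],
    [0, 0, -1.756, -300, -239, 40, 0],
    [0, 0, -1.756, -350, -279, 50, 0],
    [0, 0, -1.756, -400, -318, 60, 0],
    [0, 0, -1.756, -450, -358, 70, 0],
    [0, 0, -1.756, -497, -395, 81, 0]
  ]
}}

```text
clock: 1.35
eef_pos: [0.4948, -0.0618, 0.1527]
tool_rot: [-0.042, 0.999, 0.0, -0.0]
ft_force: [0.5, 1.3, 0.5]
grip_width: 0.0002
grasp_force: 0.0
```

Create st.py:
```python
from h import *
from scipy.spatial.transform import Rotation as R
import sys
np.set_printoptions(precision=4,suppress=True)
o=bot.get_obs();M=R.from_quat(o['tool_rot']).as_matrix()
print(o['clock'],o['joint_pos'],o['eef_pos'],'yaw x',np.arctan2(M[1,0],M[0,0]),'tilt',M[:2,2],'F',o['ft_force'],o['grip_width'])
if len(sys.argv)>1: print('tool delta',M.T@(np.array(eval(sys.argv[1]))-o['eef_pos']))
```

```bash
python3 st.py "[0.502,-0.074,0.06]"
```

```text
1.35 [-0.1245  0.2871 -0.1438  1.1399  0.0003 -0.2093] [ 0.4948 -0.0618  0.1527] yaw x -3.0568127814230883 tilt [-0.      0.0003] F [0.5261 1.2637 0.5381] 0.0001747306102681934
tool delta [-0.0062 -0.0128  0.0927]
```

Request:
{"op": "jog_arm", "data": {
  "segments": [
    [0, 0, 0, 0, 0, 40, 0],
    [0, 0, 0, 0, 0, 80, 0],
    [0, 0, 0, 0, 0, 100, 0],
    [0, 0, 0, 0, 0, 100, 0]
  ]
}}

```text
clock: 1.85
eef_pos: [0.492, -0.0597, 0.0512]
tool_rot: [-0.042, 0.999, 0.0, -0.003]
ft_force: [0.0, -0.3, 0.4]
grip_width: 0.0002
grasp_force: 0.0
```

```bash
python3 st.py
```

Run:
```python
from h import *
import cv2
def f(n,y,x,w,h,k):return cv2.resize(bot.camera(n)[y:y+h,x:x+w,::-1],None,fx=k,fy=k,interpolation=cv2.INTER_CUBIC)
cv2.imwrite('pics/s1.png',np.vstack([f('side',130,255,150,70+40,5)]))
print(proj('side',bot.get_obs()['eef_pos']))
```

```text
1.85 [-0.1208  0.3927 -0.2889  0.8945  0.     -0.2057] [ 0.492  -0.0597  0.0512] yaw x -3.05663925003611 tilt [-0.0053  0.0007] F [ 0.0214 -0.2758  0.3608] 0.0001595680265169446
[[367.10658387 193.67310295]]
```

View pics/s1.png

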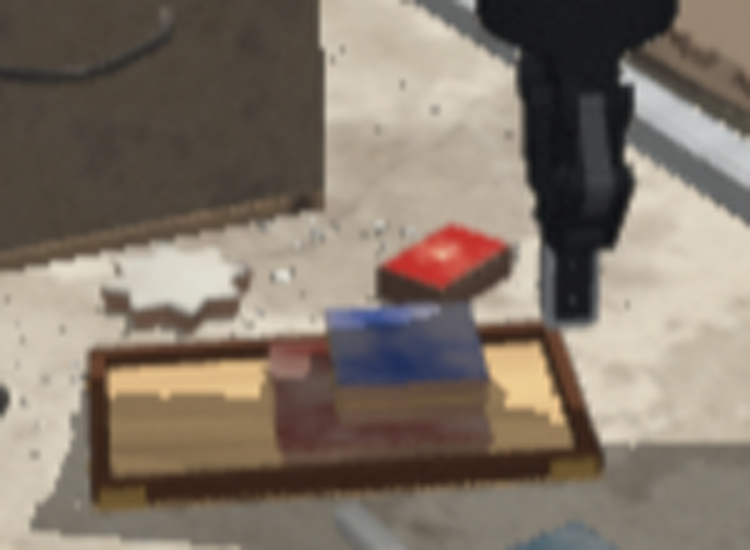

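The fingertip shows at about (570,322) in the crop, matching the projected TCP (562,318) to about 2 px. Its front face (column 543) is about 26 mm short of the blue tile's near edge. The TCP is about 15 mm too far to the left, so I'll correct that while settling.

To row units: -0.015 m is -15.

Request:
{"op": "jog_arm", "data": {
  "segments": [
    [0, 0, 0, 0, -15, 0, 0],
    [0, 0, 0, 0, -15, 0, 0],
    [0, 0, 0, 0, -15, 0, 0]
  ]
}}

```text
clock: 2.28
eef_pos: [0.496, -0.0752, 0.054]
tool_rot: [-0.042, 0.999, -0.0, 0.001]
ft_force: [-0.3, 0.1, -0.3]
grip_width: -0.0004
grasp_force: 0.0
```

```bash
python3 st.py "[0.4970,-0.0746,0.0195]"
```

```text
2.275 [-0.1505  0.3944 -0.277   0.8978  0.0002 -0.2351] [ 0.496  -0.0752  0.054 ] yaw x -3.0570543047197263 tilt [ 0.0016 -0.0001] F [-0.3433  0.0957 -0.3022] -0.00040438438785262717
tool delta [-0.001   0.0005  0.0345]
```

Request:
{"op": "jog_arm", "data": {
  "segments": [
    [0, 0, 0, 0, 0, 15, 0],
    [0, 0, 0, 0, 0, 30, 0],
    [0, 0, 0, 0, 0, 34, 0],
    [0, 0, 0, 0, 0, 34, 0],
    [0, 0, 0, 0, 0, 34, 0]
  ]
}}

```text
clock: 2.9
eef_pos: [0.4957, -0.0748, 0.0193]
tool_rot: [-0.043, 0.999, -0.0, 0.0]
ft_force: [0.4, -0.4, -0.7]
grip_width: -0.0004
grasp_force: 0.0
```

```bash
python3 st.py
```

Run:
```python
from h import *
import cv2
def f(n,y,x,w,h,k):return cv2.resize(bot.camera(n)[y:y+h,x:x+w,::-1],None,fx=k,fy=k,interpolation=cv2.INTER_CUBIC)
a=f('side',165,305,80,60,7);b=f('top',170,310,60,90,5)
b=cv2.copyMakeBorder(b,0,0,0,0,0)[:420]
cv2.imwrite('pics/s2.png',np.hstack([a[:420],b[:420]]));print(a.shape,b.shape)
```

```text
2.9 [-0.1498  0.4413 -0.314   0.815  -0.     -0.235 ] [ 0.4957 -0.0748  0.0193] yaw x -3.0563204733425566 tilt [ 0.0004 -0.0001] F [ 0.381  -0.3918 -0.71  ] -0.0003545662423054643
(420, 560, 3) (420, 300, 3)
```

View pics/s2.png

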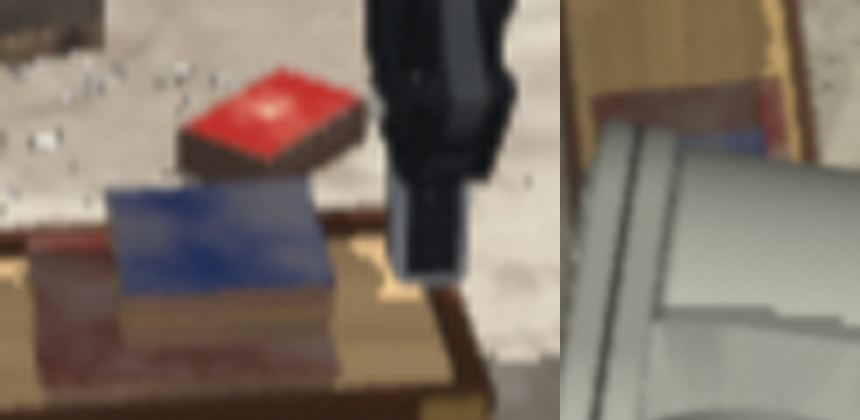

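Run:
```python
from h import *
np.set_printoptions(precision=4,suppress=True)
c=lambda u,v:((u+.5)/7-.5+305,(v+.5)/7-.5+165)
print('tip bottom front/back',back('side',[c(400,280),c(465,276)],.0193))
print('blue near edge L,R top',back('side',[c(332,290),c(310,178)],.0355))
print('far edge',back('side',[c(122,296),c(108,190)],.0355))
print('red near-left',back('side',[c(338,374)],.0155))
```

```text
tip bottom front/back [[ 0.5024 -0.0741  0.0193]
 [ 0.4834 -0.076   0.0193]]
blue near edge L,R top [[ 0.5237 -0.0415  0.0355]
 [ 0.5274 -0.1065  0.0355]]
far edge [[ 0.5824 -0.0394  0.0355]
 [ 0.587  -0.1005  0.0355]]
red near-left [[ 0.5223 -0.0292  0.0155]]
```

The tip is clear of the tray, and the gap to the stack reads 18–23 mm. I'll push 32 mm and then measure the actual slide.

To row units: -0.032 m is -32, -0.03 m is -30.

Request:
{"op": "jog_arm", "data": {
  "segments": [
    [0, 0, 0, -5, 0, 0, 0],
    [0, 0, 0, -10, 0, 0, 0],
    [0, 0, 0, -14, 0, 0, 0],
    [0, 0, 0, -18, 0, 0, 0],
    [0, 0, 0, -21, 0, 0, 0],
    [0, 0, 0, -24, 0, 0, 0],
    [0, 0, 0, -27, 0, 0, 0],
    [0, 0, 0, -30, 0, 0, 0],
    [0, 0, 0, -32, 0, 0, 0],
    [0, 0, 0, -32, 0, 0, 0]
  ]
}}

```text
clock: 4.25
eef_pos: [0.5278, -0.0721, 0.0192]
tool_rot: [-0.043, 0.999, -0.0, 0.0]
ft_force: [0.2, -0.2, -0.8]
grip_width: 0.0002
grasp_force: 0.0
```

```bash
python3 st.py
```

Run:
```python
from h import *
import cv2
def f(n,y,x,w,h,k):return cv2.resize(bot.camera(n)[y:y+h,x:x+w,::-1],None,fx=k,fy=k,interpolation=cv2.INTER_CUBIC)
cv2.imwrite('pics/s3.png',f('side',165,280,100,70,8))
```

```text
4.25 [-0.1358  0.4907 -0.2278  0.8516  0.0001 -0.2211] [ 0.5278 -0.0721  0.0192] yaw x -3.0562816618725286 tilt [ 0.0007 -0.    ] F [ 0.1825 -0.2063 -0.7624] 0.0002379912292190812
```

View pics/s3.png

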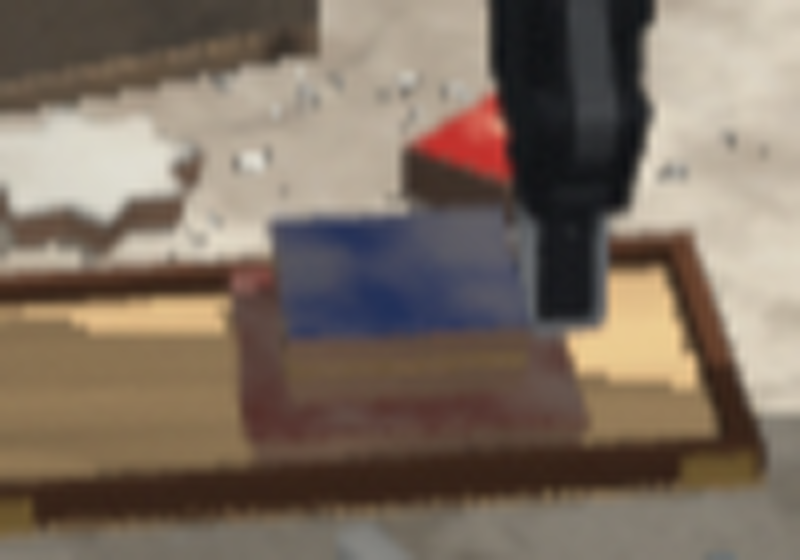

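Blue's far edge is now at (288,340)–(272,225) and its near-left corner at (532,330). Red's near-left top corner is at about (586,424) and its far-left at (245,440). Red shows behind the honey tile, so the pair slid together.

Run:
```python
from h import *
np.set_printoptions(precision=4,suppress=True)
c=lambda u,v:((u+.5)/8-.5+280,(v+.5)/8-.5+165)
print('blue FL FR NL',back('side',[c(288,340),c(272,225),c(532,330)],.0355))
print('red NL FL',back('side',[c(586,424),c(245,440)],.0155))
print('honey bottom NL,FL',back('side',[c(530,388),c(290,400)],.0155))
```

```text
blue FL FR NL [[ 0.595  -0.0389  0.0355]
 [ 0.6001 -0.0967  0.0355]
 [ 0.5353 -0.0425  0.0355]]
red NL FL [[ 0.5223 -0.0308  0.0155]
 [ 0.6057 -0.025   0.0155]]
honey bottom NL,FL [[ 0.5354 -0.048   0.0155]
 [ 0.595  -0.0434  0.0155]]
```

The slide so far is 12.8 mm, consistent with the finger geometry, and red is unmoved. I'll push 7 mm more, back off 4 mm, raise the tip to z≈0.030 (blue only), then push 4+20 mm.

To row units: -0.011 m is -11, -0.007 m is -7.

Request:
{"op": "jog_arm", "data": {
  "segments": [
    [0, 0, 0, -2, 0, 0, 0],
    [0, 0, 0, -4, 0, 0, 0],
    [0, 0, 0, -6, 0, 0, 0],
    [0, 0, 0, -7, 0, 0, 0],
    [0, 0, 0, -7, 0, 0, 0],
    [0, 0, 0, -3, 0, 0, 0],
    [0, 0, 0, -3, 0, -6, 0],
    [0, 0, 0, -3, 0, -11, 0],
    [0, 0, 0, -3, 0, -11, 0],
    [0, 0, 0, -3, 0, -11, 0]
  ]
}}

```text
clock: 5.55
eef_pos: [0.5305, -0.0718, 0.0304]
tool_rot: [-0.043, 0.999, -0.0, 0.0]
ft_force: [0.5, 1.3, -0.5]
grip_width: -0.0002
grasp_force: 0.0
```

```bash
python3 st.py
```

```text
5.55 [-0.1346  0.4806 -0.209   0.8807  0.     -0.2199] [ 0.5305 -0.0718  0.0304] yaw x -3.056308331504179 tilt [ 0.0005 -0.    ] F [ 0.5094  1.282  -0.4687] -0.0002050296187353969
```

Request:
{"op": "jog_arm", "data": {
  "segments": [
    [0, 0, 0, -3, 0, 0, 0],
    [0, 0, 0, -6, 0, 0, 0],
    [0, 0, 0, -9, 0, 0, 0],
    [0, 0, 0, -12, 0, 0, 0],
    [0, 0, 0, -15, 0, 0, 0],
    [0, 0, 0, -18, 0, 0, 0],
    [0, 0, 0, -21, 0, 0, 0],
    [0, 0, 0, -23, 0, 0, 0],
    [0, 0, 0, -24, 0, 0, 0],
    [0, 0, 0, -24, 0, 0, 0]
  ]
}}

```text
clock: 6.8
eef_pos: [0.5543, -0.0698, 0.0302]
tool_rot: [-0.043, 0.999, 0.0, 0.0]
ft_force: [-0.0, -1.4, 0.2]
grip_width: -0.0002
grasp_force: 0.0
```

```bash
python3 st.py
```

```text
6.8 [-0.1253  0.5191 -0.1418  0.9098  0.     -0.2105] [ 0.5543 -0.0698  0.0302] yaw x -3.0563979412828965 tilt [0.0002 0.    ] F [-0.0239 -1.3611  0.1891] -0.00017387571707700212
```

Request:
{"op": "jog_arm", "data": {
  "segments": [
    [0, 0, 0, 6, 0, 0, 0],
    [0, 0, 0, 12, 0, 0, 0],
    [0, 0, 0, 12, 0, -30, 0],
    [0, 0, 0, 12, 0, -60, 0],
    [0, 0, 0, 60, 0, -100, 0],
    [0, 0, 0, 110, 0, -120, 0],
    [0, 0, 0, 160, 0, -140, 0],
    [0, 0, 0, 200, 0, -160, 0],
    [0, 0, 0, 220, 0, -170, 0],
    [0, 0, 0, 220, 0, -170, 0]
  ]
}}

```text
clock: 8.05
eef_pos: [0.3341, -0.0886, 0.201]
tool_rot: [-0.042, 0.999, -0.0, 0.001]
ft_force: [0.4, 0.3, 0.1]
grip_width: -0.0001
grasp_force: 0.0
```

Run:
```python
from h import *
import cv2
def f(n,y,x,w,h,k):return cv2.resize(bot.camera(n)[y:y+h,x:x+w,::-1],None,fx=k,fy=k,interpolation=cv2.INTER_CUBIC)
a=f('side',180,270,90,60,5);b=f('top',140,300,70,120,5)
o=np.zeros((600,800,3),np.uint8);o[:300,:450]=a;o[:,450:800]=b
cv2.imwrite('pics/s4.png',o)
```

```text
(no output)
```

View pics/s4.png

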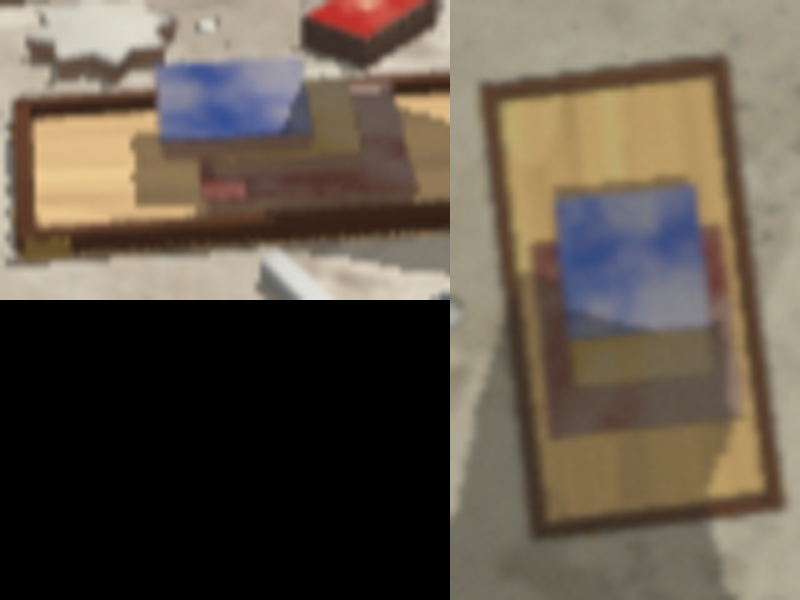

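In the top crop the blue tile's near edge is at (570,339)–(711,325), honey's at (575,385)–(712,374), and red's at (552,437)–(738,417). The fan is straight and everything is flat. I'll check the numbers.

Run:
```python
from h import *
c=lambda l:(np.array(l)-[450,0]+.5)/5-.5+np.array([300,140])
d=np.array([np.cos(.085),np.sin(.085)]);n=np.array([-d[1],d[0]])
E={}
for k,l,z in(('blue',[(570,339),(711,325)],.0355),('honey',[(575,385),(712,374)],.0255),('red',[(552,437),(738,417)],.0155)):
    P=back('top',c(l),z)[:,:2];m=P.mean(0);v=P[0]-P[1];print(k,m.round(4),'along',round(m@d,4),'across',round(m@n,4),'yaw',np.arctan2(-v[0],v[1]).round(3))
```

```text
blue [ 0.5649 -0.0685] along 0.557 across -0.1162 yaw 0.083
honey [ 0.5456 -0.0696] along 0.5377 across -0.1157 yaw 0.064
red [ 0.5259 -0.0702] along 0.518 across -0.1146 yaw 0.091
```

The steps are 19.3 mm and 19.7 mm, sideways offsets are about 1 mm, and red hasn't moved. I'm handing it in.

```bash
python3 -c "
from workcell import bot
print(bot.job_done())"
```

```text
the job is handed in; nothing more can be done
None
```

I fanned out the tiles and handed the job in after about 8 s of robot time: by the last camera check about 19 mm of honey shows behind blue and about 20 mm of red behind honey, straight to about 1 mm sideways, with red where it started; hand-in returned no verdict.

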